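# Eject the lens case and trap it on the draining lane

### The arm

A 7-joint arm with a two-finger parallel gripper is mounted at the origin on the work surface. World frame = base frame: x ahead of the robot, y to its left, z up, the work surface at z = 0. Lengths are in m, angles in degrees, forces in N, time in s.
With the tool pointing down it reaches from about 0.425 to 0.825 m from the base axis. Payload 3.6 kg.
Tool frame: the origin (TCP) lies at the very end of the fingers, on their centre line; the grasp point (between the pads) lies 19 mm behind it; z points along the fingers, y is the line along which they close (so a half turn about z gives the same grasp; the last joint's range is limited). The gripper opens to 85 mm and grips with 20 to 120 N. Pads are 22 mm wide; open, the fingers measure 114 mm over their backs; the gripper's body (76 mm by 85 mm) begins 54 mm behind the grasp point. The pads swing forward as they close: fully open they stand 13 mm farther back than shut.
Start: joints at [-1.518, 35.231, -0.722, 81.555, 0.464, 63.22, -2.315], TCP at [0.65, 0, 0.231] pointing down, gripper open.
Joint ranges: [-178.69, 178.69], [-17.37, 117.87], [-77.05, 75.6], [15.02, 138.74], [-78.02, 258.01], [0.78, 113.62], [-162.83, 162.83]. Speed limits (degrees/s): [159.86, 159.86, 180, 180, 180, 180, 180].

### API

Orientations are given as a 3x3 rotation matrix whose columns are the frame's x, y, z axes.
In Python, from bench import env gives the robot as it stands.
- The arm moves only by the shell command python3 -m jog 'ROWS' [FORCE]. ROWS is JSON, a list of rows, each an object with "fingers": the closure in counts, from 0 (fully open) to 255 (shut); "dp": the shift along the world's x, y, z in m, a list of three; "delta_rot": the turn, a rotation vector about the world's x, y, z in rad, a list of three. A call has 1 to 20 rows; each row shifts and turns the commanded pose from where the row before left it; what a row does not reach is not made up. A row lasts 1/8 s, in which the tool goes at most 62.5 mm and 10.7 degrees, less where a joint would pass 70% of its speed; a pose out of reach is approached as far as the arm can. A call is refused whole if a number of a shift passes 0.0625 or a number of a turn 0.188, either way. A call with a gripper value outside its range is refused whole. The fingers move at their own pace and stop on an object; FORCE is the grip in N (left out, the last holds). Time passes only in rows, so rows that do not move let the fingers close. It gives the time, the measured TCP pose, the force, the opening and the grip force at its end, in the units of the state.
- env.get_obs(): the state, without advancing time (a new reading comes with each control period).
- env.capture(name): name is "scene" or "side" or "wrist"; returns a dict with "frame" (384x512x3 uint8, red, green, blue), "range_z" (384x512 float32, m along the optical axis (not along the pixel's ray), 0 where there is no reading), "mtx" (3x3 intrinsics, pixels), "view" (4x4, takes a point from world to camera coordinates). Camera axes: x right, y down, z forward; pixel columns grow to the right and rows downward; lengths in m; the calibration is good to about 2 mm. A picture is of the moment at which its call begins.
- env.sign_off(): hands the job in; it is judged then, once.
The state is a dict: "clock": time; "joints": joint angles; "qvel": joint speeds; "joint_efforts": joint torques, N m; "tcp_pos": TCP position; "ee_rot": TCP orientation; "wrist_force": force on the tool from outside, world axes, zero at the start; "torque": the same for the moment, N m; "gripper_width": opening from 0.0 (shut) to 1.0 (fully open); "finger_force": force on a finger pad.
Only numpy, scipy, OpenCV 4.12 (cv2) and the standard library are available. Lean on these libraries where they do the work, as an engineer would, in place of code of your own. Each camera call takes 0.05 s, during which the arm holds its last target. There are 200 camera calls.

### The job

With one fingertip press the eject key beside the sloping lane of the peach lens tray, so that the spring throws the lens case out of its bay, and with the other finger trap the case on the lane before it slides off the tray's open front lip. Only touch it: do not lift it, and leave the other things on the vanity where they are. Finish while still holding the case there with the finger, at rest on the lane and at least half out of the bay.

Things in the scene. Friction and masses are not known exactly. Their poses are not given: they have to be found in the camera images.
- tray: Fixed wedge-shaped draining lens tray of rigid peach silicone, 219 (x) by 148 (y) mm; its top slopes down 20 degrees from the back (88 mm high) to the open front lip (8 mm). Origin on the vanity under the tray's middle; the tray spans x = -105 (lip) to +114 (back); x points uphill, y to its left, z up. On its back half, from x = +20, stands the white bay with a clear roof, 64 mm wide, up to 113 mm high.
- eject_key (a joint): Travel of the eject key, 0 at rest to 0.008 m at its hard stop, straight down; 1 N starts it, 3.5 N holds it down. Near 5 mm the catch in front of the case sinks below the lane and a spring plunger throws the case out at about half a metre a second; if nothing stands in its way it is off the lip in under half a second. The catch rises again with the key.
- key_top (a point): Centre of the level top of the white eject key, 28 (tray x) by 30 (tray y) mm, at tray x = -50, y = +48; 45 mm above the vanity at rest, 37 mm fully pressed. The lane's middle is 48 mm to its right; level with the fully pressed key, a fingertip there is 7 mm above the lane and blocks the 18 mm tall case.
- lens_case: White contact-lens case, loose, 58 (x) by 30 (y) by 18 mm tall, about 50 g: a slab 8 mm thick with two round screw caps. Origin: centre of its underside; its x lies along the lane. It starts in the bay behind the catch, its front end 9 mm inside the mouth.
- chute: Frame of the lane: origin on its surface at the mouth of the bay, in the middle; x points uphill into the bay along the slope, y to the tray's left, z square to the lane. The lane runs along tray y = 0, is slippery and 34 mm wide between rails 4 mm thick that stand 5 mm above its two steel runners; at tray x = -50 its surface is 30 mm above the vanity, rising 3.6 mm per 10 mm of x.
- lane_mouth (a point): Mouth of the bay, middle of the lane surface (tray x = +20, 55 mm above the vanity).
- lane_lip (a point): Middle of the open front lip at the lane's lower end (tray x = -105, 10 mm above the vanity), 133 mm down the lane from the mouth.
- perfume: Bystander: amber glass perfume-style bottle with a metal cap, 30 by 46 by 84 mm tall, beside the tray. Origin: centre of its underside.
- cream_jar: Bystander: small glass jar with a white lid, 54 mm across, 45 mm tall, beside the tray. Origin: centre of its underside.
- tweezers: Bystander: steel tweezers lying flat in front of the tray, 100 by 16 by 6 mm. Origin: middle of its underside.
- dish: Bystander: white ceramic dish, 84 mm across, 22 mm tall, in front of the tray. Origin: centre of its underside.
- solution: Bystander: white bottle of lens solution, 52 mm across, 125 mm tall, to the left of the tray. Origin: centre of its underside.

How it is judged:
By the outcome, as a careful person would: the job done as asked, in the order asked, and still so for the second after the job is handed in, while the arm keeps its last pose, push and grip.
It also fails if it takes over 32 s, if anything falls off the work surface, if the arm or the gripper's body presses on something with over 40 N, if the wrist force passes 120 N, or if a joint passes its speed limit or range.

## Working session

There is one attempt and no reset: what is moved stays moved. The work goes in short steps, Python scripts to look and compute and a shell command to move; the robot and the scene stay as the last step left them, time stands still between calls to the robot, and variables do not carry over. Pictures are saved under pics/ and viewed, at most 10 in all, crops included, and the job is handed in when it is done.

```bash
mkdir -p pics; python3 - <<'E'
from bench import env
import cv2,numpy as np
a=[]
for n in ("scene","side"):
    c=env.capture(n); cv2.imwrite(f"pics/{n}0.png",c["frame"][:,:,::-1]); np.savez(f"{n}0.npz",**c)
o=env.get_obs();print(o["clock"],o["tcp_pos"],o["ee_rot"],o["gripper_width"])
E
```

```text
0.1 [6.49306665e-01 2.11392145e-05 2.30227074e-01] [[-5.77392299e-05  9.99997246e-01 -2.34629729e-03]
 [ 9.99999998e-01  5.77152406e-05 -1.02920477e-05]
 [-1.01566022e-05 -2.34629788e-03 -9.99997247e-01]] 0.996464266489365
```

View pics/scene0.png

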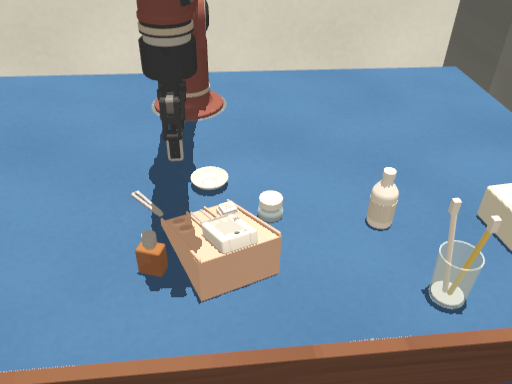

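View pics/side0.png

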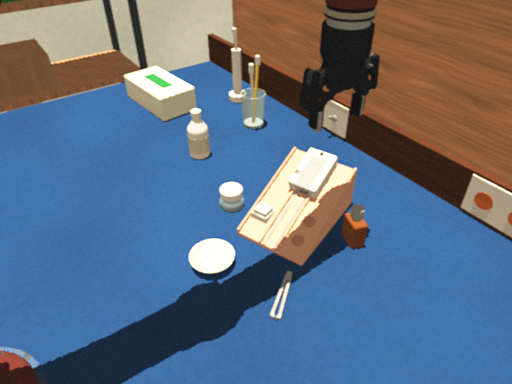

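Scene view: the tray is at about (220,245) with its lip toward the robot, key at (228,209) and bay at (230,230). Side view: key at (262,211), bay at (315,172). Next I fit the tray from the depth points.

```bash
cat > h.py <<'E'
import numpy as np,cv2
def cloud(c):
    z=c["range_z"];v,u=np.nonzero(z>0);d=z[v,u]
    p=np.c_[u,v,np.ones(len(u))]@np.linalg.inv(c["mtx"]).T*d[:,None]
    T=np.linalg.inv(c["view"]);return p@T[:3,:3].T+T[:3,3],c["frame"][v,u],np.c_[u,v]
E
python3 - <<'E'
from h import *
P=[]
for n,(u0,v0,u1,v1) in (("scene",(160,195,285,295)),("side",(235,145,365,262))):
    p,f,uv=cloud(np.load(f"{n}0.npz"))
    hsv=cv2.cvtColor(f[None],cv2.COLOR_RGB2HSV)[0].astype(int)
    box=(uv[:,0]>u0)&(uv[:,0]<u1)&(uv[:,1]>v0)&(uv[:,1]<v1)&(p[:,2]>.006)&(p[:,2]<.13)
    pe=box&(hsv[:,0]<20)&(hsv[:,1]>50)&(hsv[:,1]<170)&(hsv[:,2]>90)
    q=p[pe]; print(n,len(q),q.min(0).round(3),q.max(0).round(3))
    m=q
    r=cv2.minAreaRect(m[:,:2].astype(np.float32)*1000);print("rect",r,cv2.boxPoints(r).round(0).tolist())
    # slope plane fit (RANSAC-lite)
    A=np.c_[q[:,:2],np.ones(len(q))];k=np.ones(len(q),bool)
    rng=np.random.default_rng(0);best=0
    for _ in range(500):
        i=rng.choice(len(q),3)
        try:s=np.linalg.solve(A[i],q[i,2])
        except Exception:continue
        if not .25<np.hypot(*s[:2])<.5:continue
        kk=abs(A@s-q[:,2])<.003
        if kk.sum()>best:best=kk.sum();k=kk
    s=np.linalg.lstsq(A[k],q[k,2],rcond=None)[0]
    print("slope",s,best,"deg",np.degrees(np.arctan(np.hypot(*s[:2]))),"yaw",np.degrees(np.arctan2(s[1],s[0])))
    # key: white small blob
    w=box&(hsv[:,1]<45)&(hsv[:,2]>150)
    for lo,hi in ((.040,.050),(.095,.12)):
        kq=w&(p[:,2]>lo)&(p[:,2]<hi);im=np.zeros((384,512),np.uint8);im[uv[kq][:,1],uv[kq][:,0]]=255
        nn,l,st,ce=cv2.connectedComponentsWithStats(im)
        for j in range(1,nn):
            if st[j,4]>25:
                sel=kq&(l[uv[:,1],uv[:,0]]==j);rr=cv2.minAreaRect(p[sel][:,:2].astype(np.float32)*1000)
                print(lo,st[j],ce[j],p[sel].mean(0).round(4),rr)
E
```

```text
scene 5096 [ 0.496 -0.052  0.006] [0.754 0.161 0.111]
rect ((631.99560546875, 33.56849670410156), (224.6278076171875, 189.88861083984375), 20.871719360351562) [[493.0, 82.0], [561.0, -95.0], [771.0, -15.0], [703.0, 162.0]]
slope [ 0.30114882  0.13638539 -0.14233863] 999 deg 18.293512983687865 yaw 24.364996798811706
0.04 [259 196  24  12 227] [270.62114537 200.44493392] [0.5467 0.1666 0.0464] ((546.0848388671875, 167.26266479492188), (46.84280014038086, 29.159757614135742), 87.09387969970703)
0.04 [218 201  19  14 170] [227.27058824 206.98823529] [0.5601 0.0793 0.0463] ((558.0125122070312, 79.43234252929688), (28.878490447998047, 29.354297637939453), 17.952381134033203)
0.095 [209 220  49  32 935] [234.12727273 235.18609626] [0.7093 0.0822 0.1042] ((698.5065307617188, 80.917724609375), (62.327423095703125, 63.943782806396484), 19.93780517578125)
side 3587 [ 0.497 -0.08   0.006] [0.751 0.159 0.106]
rect ((628.327880859375, 43.46717834472656), (222.21804809570312, 255.892333984375), 19.131181716918945) [[481.0, 128.0], [565.0, -114.0], [775.0, -41.0], [691.0, 201.0]]
slope [ 0.32089577 
[... 619 characters left out ...]
14  15 102] [295.97058824 204.53921569] [0.6157 0.0488 0.0449] ((615.028076171875, 48.01713562011719), (34.726654052734375, 17.540138244628906), 24.03535270690918)
0.04 [254 201  19  13 141] [263.08510638 207.36879433] [0.5563 0.0796 0.0454] ((557.039306640625, 80.63179016113281), (29.89691925048828, 29.89109992980957), 20.908432006835938)
0.04 [303 203  14  13  82] [308.75609756 208.19512195] [0.6287 0.0248 0.0456] ((626.744384765625, 23.989906311035156), (33.0748176574707, 14.614480972290039), 15.586596488952637)
0.095 [300 148  38  26 540] [318.57407407 160.0037037 ] [0.6979 0.0805 0.1033] ((696.7329711914062, 80.60423278808594), (51.99266052246094, 63.75730514526367), 21.260807037353516)
```

Yaw is about 20°, the key is at (0.5575, 0.080, 0.045), and the bay sits on the tray's y=0, which agrees. I'll move above with the fingers along tray y (-70° turn) and a gap of about 34 mm. TCP target is (0.5657, 0.0572).

```bash
python3 -m jog '[{"fingers":153,"dp":[-0.012,0.008,-0.012],"delta_rot":[0,0,-0.1745]},{"fingers":153,"dp":[-0.012,0.008,-0.012],"delta_rot":[0,0,-0.1745]},{"fingers":153,"dp":[-0.012,0.008,-0.012],"delta_rot":[0,0,-0.1745]},{"fingers":153,"dp":[-0.012,0.008,-0.012],"delta_rot":[0,0,-0.1745]},{"fingers":153,"dp":[-0.012,0.008,-0.012],"delta_rot":[0,0,-0.1745]},{"fingers":153,"dp":[-0.012,0.008,-0.012],"delta_rot":[0,0,-0.1745]},{"fingers":153,"dp":[-0.012,0.009,-0.012],"delta_rot":[0,0,-0.1745]},{"fingers":153,"dp":[0,0,-0.03],"delta_rot":[0,0,0]},{"fingers":153,"dp":[0,0,-0.02],"delta_rot":[0,0,0]},{"fingers":153,"dp":[0,0,0],"delta_rot":[0,0,0]},{"fingers":153,"dp":[0,0,0],"delta_rot":[0,0,0]}]'
python3 - <<'E'
from bench import env
import cv2
from h import *
o=env.get_obs();print(o)
ims=[]
for n in ("wrist","side","scene"):
    c=env.capture(n); np.savez(f"{n}1.npz",**c)
    ims.append(c["frame"][:,:,::-1] if n=="wrist" else cv2.resize(c["frame"][130:270,200:370 ,::-1] if n=="side" else c["frame"][130:270,140:310,::-1],None,fx=1.7,fy=1.7))
cv2.imwrite("pics/w1.png",ims[0]);cv2.imwrite("pics/s1.png",np.hstack(ims[1:]))
E
```

```text
clock: 1.48
tcp_pos: [0.5665, 0.0569, 0.0979]
ee_rot: [[0.94, 0.342, 0.001], [0.342, -0.94, 0.0], [0.001, 0.0, -1.0]]
wrist_force: [-0.0, 0.8, 0.7]
gripper_width: 0.403
finger_force: 0.0
{'clock': 1.475, 'joints': array([-17.95462554,  38.26651025,  15.89348878, 103.88429687,
       -15.33422053,  39.88937064, -63.47611018]), 'qvel': array([ 0.11937305, -0.68090044,  0.14163746, -0.5345357 , -0.15001957,
       -0.14623513, -0.00916404]), 'joint_efforts': array([-8.38646223e-02, -4.23174477e+01,  3.45184721e+00, -1.15916795e+01,
        4.50711043e-03,  2.63769832e-02, -2.24021151e-04]), 'tcp_pos': array([0.56649465, 0.05690611, 0.09786383]), 'ee_rot': array([[ 9.39660444e-01,  3.42107038e-01,  1.01224573e-03],
       [ 3.42107129e-01, -9.39660952e-01,  8.71311978e-05],
       [ 9.80975979e-04,  2.64422739e-04, -9.99999484e-01]]), 'wrist_force': array([-0.04659119,  0.78874088,  0.70312532]), 'torque': array([-0.00479129,  0.01142463, -0.03251365]), 'finger_force': 0.0, 'gripper_width': 0.40255454449289196}
```

View pics/w1.png

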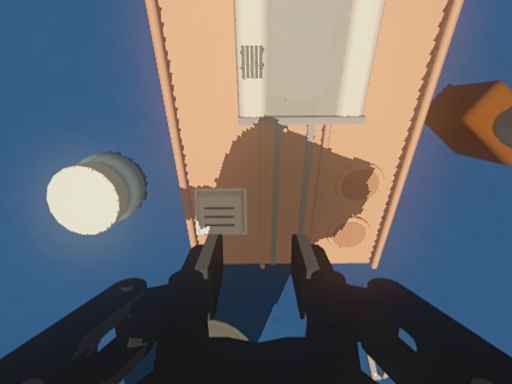

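View pics/s1.png

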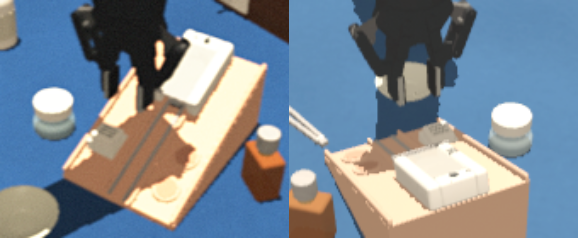

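Wrist view: key at (221,212), lane runners at u≈275 and 308, bay mouth at v≈120, and the fingertips at (212,240) and (303,240). I'll measure the key and the lane mouth once more from here.

```bash
python3 - <<'E'
from h import *
c=np.load("wrist1.npz");p,f,uv=cloud(c)
I=np.full((384,512,3),np.nan);I[uv[:,1],uv[:,0]]=p
b=I[185:236,190:252].reshape(-1,3);k=b[abs(b[:,2]-.045)<.0035]
r=cv2.minAreaRect(k[:,:2].astype(np.float32)*1000);print("key",len(k),k[:,2].mean(),r)
d=np.array([np.cos(np.radians(20)),np.sin(np.radians(20))]);n=np.array([-d[1],d[0]])
kc=np.array(r[0])/1000;o=kc-(-.05*d+.048*n);print("origin",o,"tcp tgt",kc-.024*n)
for v in (140,160,200,230):
    print(v,[(u,(( I[v,u,:2]-o)@n*1000).round(1),((I[v,u,:2]-o)@d*1000).round(1),(I[v,u,2]*1000).round(1)) for u in (263,275,290,308,325)])
# finger tip points
b=I[225:300,190:330].reshape(-1,3);t=b[(b[:,2]>.075)]
if len(t):
    T=np.array([.5665,.0569]);q=np.c_[(t[:,:2]-T)@d,(t[:,:2]-T)@n,t[:,2]]*1000
    for s in (1,-1):
        w=q[(q[:,1]*s>5)];lo=w[w[:,2]<np.percentile(w[:,2],30)];print(s,len(w),lo.min(0).round(1),lo.max(0).round(1))
E
```

```text
key 1759 0.04561227982336577 ((557.9066772460938, 80.0350570678711), (28.29009246826172, 30.150943756103516), 19.81006622314453)
origin [0.62130828 0.05203082] tcp tgt [0.56611516 0.05748243]
140 [(263, np.float64(18.8), np.float64(0.7), np.float64(53.8)), (275, np.float64(11.3), np.float64(0.2), np.float64(49.3)), (290, np.float64(1.8), np.float64(-0.1), np.float64(46.7)), (308, np.float64(-9.0), np.float64(0.1), np.float64(48.8)), (325, np.float64(-18.3), np.float64(0.7), np.float64(54.1))]
160 [(263, np.float64(18.6), np.float64(-12.0), np.float64(50.0)), (275, np.float64(10.8), np.float64(-13.0), np.float64(44.1)), (290, np.float64(1.1), np.float64(-13.2), np.float64(43.1)), (308, np.float64(-10.3), np.float64(-13.0), np.float64(44.4)), (325, np.float64(-19.9), np.float64(-12.0), np.float64(50.3))]
200 [(263, np.float64(18.2), np.float64(-41.2), np.float64(39.5)), (275, np.float64(9.7), np.float64(-42.9), np.float64(33.7)), (290, np.float64(-1.0), np.float64(-43.6), np.float64(31.6)), (308, np.float64(-13.9), np.float64(-43.9), np.float64(30.7)), (325, np.float64(-25.9), np.float64(-43.8), np.float64(31.1))]
230 [(263, np.float64(17.9), np.float64(-67.2), np.float64(29.6)), (275, np.float64(8.7), np.float64(-69.5), np.float64(24.0)), (290, np.float64(-2.8), np.float64(-70.5), np.float64(21.6)), (308, np.float64(-16.7), np.float64(-70.8), np.float64(20.9)), (325, np.float64(-29.7), np.float64(-70.8), np.float64(20.9))]
1 1927 [-11.2  16.2  98.5] [ 12.   30.  119.4]
-1 2191 [-11.  -31.4  99.6] [ 12.  -17.6 121. ]
```

The target agrees to 1 mm. I descend to just above the key, then press.

```bash
python3 -m jog '[{"fingers":153,"dp":[0,0.0005,-0.02],"delta_rot":[0,0,0]},{"fingers":153,"dp":[0,0,-0.02],"delta_rot":[0,0,0]},{"fingers":153,"dp":[0,0,-0.009],"delta_rot":[0,0,0]},{"fingers":153,"dp":[0,0,0],"delta_rot":[0,0,0]},{"fingers":153,"dp":[0,0,0],"delta_rot":[0,0,0]},{"fingers":153,"dp":[0,0,0],"delta_rot":[0,0,0]}]'
```

```text
clock: 2.38
tcp_pos: [0.5665, 0.0575, 0.0491]
ee_rot: [[0.94, 0.342, 0.002], [0.342, -0.94, 0.0], [0.002, 0.0, -1.0]]
wrist_force: [0.3, -0.3, 1.2]
gripper_width: 0.402
finger_force: 0.0
```

```bash
python3 -m jog '[{"fingers":153,"dp":[0,0,-0.015],"delta_rot":[0,0,0]},{"fingers":153,"dp":[0,0,0],"delta_rot":[0,0,0]},{"fingers":153,"dp":[0,0,0],"delta_rot":[0,0,0]},{"fingers":153,"dp":[0,0,0],"delta_rot":[0,0,0]},{"fingers":153,"dp":[0,0,0],"delta_rot":[0,0,0]},{"fingers":153,"dp":[0,0,0],"delta_rot":[0,0,0]},{"fingers":153,"dp":[0,0,0],"delta_rot":[0,0,0]},{"fingers":153,"dp":[0,0,0],"delta_rot":[0,0,0]}]'
python3 - <<'E'
from bench import env
import cv2
from h import *
ims=[]
for n in ("wrist","side"):
    c=env.capture(n); np.savez(f"{n}2.npz",**c)
    ims.append(cv2.resize(c["frame"][:,:,::-1] if n=="wrist" else c["frame"][130:270,200:387,::-1],(400,300)))
cv2.imwrite("pics/p2.png",np.hstack(ims))
E
```

```text
clock: 3.38
tcp_pos: [0.568, 0.0576, 0.0359]
ee_rot: [[0.94, 0.342, 0.005], [0.342, -0.94, 0.001], [0.005, 0.0, -1.0]]
wrist_force: [-2.3, -0.3, 17.3]
gripper_width: 0.4
finger_force: 8.8
```

View pics/p2.png

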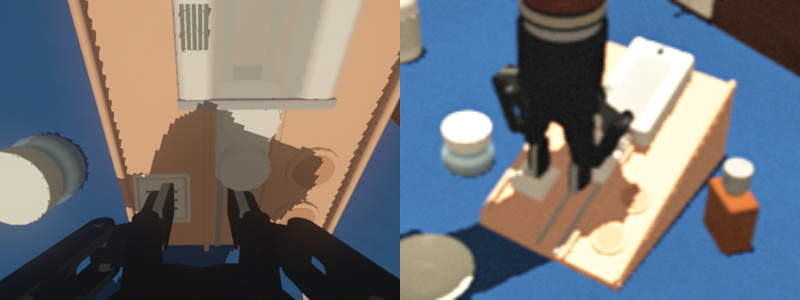

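Left (wrist): the case is out of the bay at about (248,150), its front against the lane finger at (240,190), and the key is pressed by the other finger at (160,195). Next check: is it at rest, and how far out?

```bash
python3 -m jog '[{"fingers":153,"dp":[0,0,0],"delta_rot":[0,0,0]},{"fingers":153,"dp":[0,0,0],"delta_rot":[0,0,0]},{"fingers":153,"dp":[0,0,0],"delta_rot":[0,0,0]},{"fingers":153,"dp":[0,0,0],"delta_rot":[0,0,0]}]'
python3 - <<'E'
from bench import env
from h import *
d=np.array([np.cos(np.radians(20)),np.sin(np.radians(20))]);n=np.array([-d[1],d[0]]);o=np.array([.6213,.052])
for c in (np.load("wrist2.npz"),env.capture("wrist")):
    p,f,uv=cloud(c);t=np.c_[(p[:,:2]-o)@d,(p[:,:2]-o)@n,p[:,2]]*1000
    h=(t[:,2]-(48+.364*t[:,0]))*.94
    m=(abs(t[:,1])<17)&(t[:,0]>-60)&(t[:,0]<40)&(uv[:,1]>130)
    for lo,hi in ((5.5,10),(15,21)):
        q=t[m&(h>lo)&(h<hi)];print(lo,len(q),np.percentile(q,[2,98],0).round(1).tolist())
E
```

```text
clock: 3.98
tcp_pos: [0.568, 0.0576, 0.0359]
ee_rot: [[0.94, 0.342, 0.005], [0.342, -0.94, 0.001], [0.005, 0.0, -1.0]]
wrist_force: [-2.0, 0.3, 16.9]
gripper_width: 0.401
finger_force: 8.8
5.5 725 [[-45.2, -14.6, 39.7], [7.7, 14.8, 58.4]]
15 6400 [[-40.7, -12.5, 53.0], [10.0, 12.9, 72.1]]
5.5 728 [[-44.5, -14.1, 40.3], [7.7, 14.8, 58.9]]
15 6398 [[-40.7, -12.5, 53.3], [10.0, 12.8, 72.0]]
```

The case is at rest with caps spanning tray x −41 to +10 (the mouth is at +20), so it is fully out of the bay, centred on the lane and flat at 18 mm. I'm handing in.

```bash
python3 -c "
from bench import env
print(env.sign_off())"
```

```text
the job is handed in; nothing more can be done
None
```

I pressed the eject key to its stop and trapped the lens case against the other finger, at rest on the lane and fully out of the bay, then handed the job in at about 4 s; the sign-off gave no verdict back.

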